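Load the steamer and draw out its telescoping handle

TASK

Load the steamer for carrying: lift the blue tray by its wooden grip, tip both potatoes off it into the steamer bowl without touching them with the fingers, and stand the empty tray back upright on the worktop. Then pinch the black handle head so that its red release button is pressed in, and pull the telescoping handle straight up past its first stop to the second, fully out. Finish while still holding it there with the button pressed; do not let go, and leave the mug, shaker, tin, jar and timer where they stand.

Things in the scene. Friction and masses are not known exactly. Their poses are not given: they have to be found in the camera images.
- steamer: Round steel steamer bowl, fixed: 240 mm across the rim, rim 75 mm and inner floor 17 mm above the worktop, inner rim radius 116 mm. Origin: centre of its underside. On its axis a vertical telescoping handle: fixed sleeve (22 mm across, black collar 27 mm, to 105 mm up), two nested tubes, head. Loops at its +x and -x reach 142 mm from the axis, 60 mm up. The red button looks to its -x.
- handle_head: Black block on top of the telescoping handle, 30 mm (x) by 34 mm (y) by 44 mm tall, axes parallel to the steamer's. Origin: the block's centre, on the steamer's axis, 135 mm above the worktop while the handle is down. It only slides straight up (80 mm in all) and does not turn. The red release button is on its -x face.
- release_button (a joint): Red pad 24 mm wide, 30 mm tall, centred on the head's -x face, 9 mm proud (head plus button 39 mm along x). Value: how far it is pushed in along head +x, 0 to 0.0075 m; 4 to 7 N, springs out. While out, a latch locks the lowered handle; pressed over 0.0055 m frees it. Pinching the head across button and back face presses it, so one gripper presses and pulls together.
- mast_upper (a joint): Extension of the thin inner tube (carrying the head) out of the thick tube, 0 (in) to 0.040 m; a light spring draws it back, needing 4 to 5 N to pull. It comes out first: its end is the first stop.
- mast_lower (a joint): Extension of the thick tube out of the sleeve, 0 to 0.040 m; stronger spring, 8 to 9 N to pull. It comes out after the first stop; its end is the second stop, full extension: the head is then 80 mm higher (centre 215 mm above the worktop). If let go, springs draw the handle back down and it locks again.
- prep_tray: Loose blue tray, 166 mm (x) by 130 mm (y), 0.3 kg; origin at the centre of its underside, z up. Smooth floor 4 mm thick. The short ends (+x, -x) have walls 31 mm high; both long sides (+y, -y) are open but for an edge sloping up 3 mm, so pieces slide off sideways when it is tilted about its x axis by 45 degrees or so.
- tray_grip (a point): Centre of the tray's flat wooden grip, 118 mm above the tray's underside, on an arch over the tray's middle: a bar 100 mm long along the tray's x, 14 mm wide (its y), 22 mm tall. The potatoes lie below it (their tops about 55 mm above the tray's underside).
- potato_a_mid (a point): Centre of one brown potato, 59 x 86 x 51 mm, about 0.16 kg, lying on the tray floor toward the tray's +x end, its long axis roughly across the tray (tray y).
- potato_b_mid (a point): Centre of the other, like potato, toward the tray's -x end.
- potato_a: The same potato as potato_a_mid; origin at the centre of the side it lies on at first.
- potato_b: The same for the other potato.
- mug_b: Bystander: the white mug with dark dots, 91 mm tall; origin at the centre of its underside.
- salt_shaker: Bystander: the glass salt shaker with a grey top, 90 mm tall; origin at the centre of its underside.
- tin_beans: Bystander: the pale green food tin, 110 mm tall; origin at the centre of its underside.
- jar_honey: Bystander: the honey jar with a red lid, 100 mm tall; origin at the centre of its underside.
- kitchen_timer: Bystander: the red and white kitchen timer, 56 mm tall; origin at the centre of its underside.

How it is judged:
On the way, in this order (a step that is already met when the one before it is completed fails the run):
1. the tray is held by the fingers off the worktop and tipped (height (world z) of tray_grip above 0.15 m and angle between prep_tray's own z axis and vertical above 0.2 rad and contact force between the fingers and prep_tray above 1 N), for 0.1 s.
2. both potatoes lie in the steamer bowl (horizontal distance between each of potato_a_mid, potato_b_mid and steamer below 0.1 m and height (world z) of potato_a_mid between 0.02 and 0.09 m and height (world z) of potato_b_mid between 0.02 and 0.09 m), for 0.2 s.
3. the empty tray stands upright on the worktop, let go (all of step 2 and height (world z) of prep_tray between -0.008 and 0.008 m and angle between prep_tray's own z axis and vertical below 0.08 rad and contact force between the fingers and prep_tray below 0.1 N and linear speed of prep_tray below 0.03 m/s), for 0.2 s.
4. the handle is at its first stop, with the button pressed (value of joint mast_upper above 0.036 m and value of joint release_button above 0.0055 m and contact force between the fingers and handle_head above 2 N), for 0.05 s.
At the end, for the whole second after the job is handed in: The fingers hold the head (over 2 N), button in at least 5.5 mm, each tube out more than 36 of 40 mm, at rest; both potato centres within 100 mm of the bowl's axis, 20 to 90 mm up; the tray upright (0.08 rad) on the worktop, clear of the handle; bystanders within 30 mm (all of step 2 and all of step 4 and value of joint mast_lower above 0.036 m and height (world z) of prep_tray between -0.008 and 0.008 m and angle between prep_tray's own z axis and vertical below 0.08 rad and contact force between prep_tray and handle_head below 0.5 N and velocity of joint mast_lower below 0.02 m/s and linear speed of prep_tray below 0.02 m/s); the arm keeps its last pose, push and grip.
It fails at once if the mug, shaker, tin, jar or timer is moved more than 30 mm (distance of any of mug_b, salt_shaker, tin_beans, jar_honey, kitchen_timer from where it was at the start of the episode above 0.03 m).
It fails at once if the fingers push or grip a potato (more than 4 N) (contact force between the fingers and potato_a above 4 N or contact force between the fingers and potato_b above 4 N).
It also fails if it takes over 54 s, if anything falls off the work surface, if the arm or the gripper's body presses on something with over 40 N, if the wrist force passes 120 N, or if a joint passes its speed limit or range.

ROBOT

A 6-joint arm with a two-finger parallel gripper is mounted at the origin on a cart in front of the work surface, level with it; the furniture and walls round the work are solid. World frame = base frame: x ahead of the robot, y to its left, z up, the work surface at z = 0. Lengths are in m, angles in rad, forces in N, time in s.
With the tool pointing down it reaches from about 0.35 to 0.925 m from the base axis. Payload 6.4 kg.
Tool frame: the origin (TCP) lies at the very end of the fingers, on their centre line; the grasp point (between the pads) lies behind it (ctrl.grasp_offset is the y of the grasp point in the tool frame, in m); y points along the fingers, z is the direction in which the jaws open and shut, and the axes are right-handed (so a half turn about y gives the same grasp; the last joint's range is limited). The gripper opens to 85 mm and grips with 20 to 120 N. Pads are 22 mm wide; open, the fingers measure 114 mm over their backs; the gripper's body (76 mm by 85 mm) begins 54 mm behind the grasp point. The pads swing forward as they close: fully open they stand 13 mm farther back than shut.
Start: joints at [-1.441, 0.245, 1.558, -0, 1.339, -0.174], TCP at [0.194, -0.62, 0.231] pointing down, gripper open.
Joint ranges: [-3.13, 3.13], [-1.02, 2.26], [0.13, 2.54], [-0.95, 4.09], [0.21, 2.88], [-2.74, 2.74]. Speed limits (rad/s): [2.57, 2.57, 3.14, 3.14, 3.14, 3.14].

INTERFACE

Orientations are given as a unit quaternion [x, y, z, w].
In Python, from workcell import ctrl gives the robot as it stands. The module is installed in compiled form; this text tells all that it offers.
- The arm moves only by the tool arm_command, never from a script. Its argument "deltas" is one flat list of numbers, 7 for each row, row after row: the finger opening in m, from 0 to 0.0854, then the shift along the world's x, y, z in m, then the turn, a rotation vector about the world's x, y, z in degrees. In form: [gripper, dx, dy, dz, ax, ay, az, gripper, dx, dy, dz, ax, ay, az, ...]. A call has 1 to 8 rows; each row is the pose to reach, as a shift and turn from the pose measured when the call began; what a row does not reach only later rows make up. A row lasts 1/12 s, in which the tool goes at most 41.7 mm and 7.16 degrees, less where a joint would pass 70% of its speed; a pose out of reach is approached as far as the arm can. A call with a gripper value outside its range is refused whole. The fingers move at their own pace and stop on an object; "squeeze" is the grip in N (left out, the last holds). Time passes only in rows, so rows that repeat a pose let the fingers close. It gives the time, the measured TCP pose, the force and the opening at its end, in the units of the state.
- ctrl.state(): the state, without advancing time (a new reading comes with each control period).
- ctrl.snapshot(name): name is "scene" or "top" or "wrist"; returns (picture, depth): 420x560x3 uint8, blue, green, red; 420x560 float32, m along the optical axis (not along the pixel's ray), 0 where there is no reading.
- ctrl.camera_info(name): a dict with "camera_matrix" (3x3 intrinsics, pixels), "dist_coeffs" ([k1, k2, p1, p2, k3] as OpenCV has them; the pictures are not rectified), "extrinsics" (4x4, takes a point from camera to world coordinates). Camera axes: x right, y down, z forward; pixel columns grow to the right and rows downward; lengths in m; the calibration is good to about 2 mm. A picture is of the moment at which its call begins: read the wrist's pose just before it. camera_info takes no time and is no camera call; for the wrist camera it gives the pose at the moment of the call.
- ctrl.close_job(): hands the job in, once; it reports no verdict.
The state is a dict: "time_s": time; "joint_pos": joint angles; "joint_velocities": joint speeds; "effort": joint torques, N m; "position": TCP position; "eef_rot": TCP orientation; "contact_force": force on the tool from outside, world axes, zero at the start; "ft_torque": the same for the moment, N m; "gripper_width": finger opening in m.
Only numpy, scipy, OpenCV 4.12 (cv2) and the standard library are available. Lean on these libraries where they do the work, as an engineer would, in place of code of your own. Each camera call takes 0.05 s, during which the arm holds its last target. There are 200 camera calls.

## Working session

There is one attempt and no reset: what is moved stays moved. The work goes in short steps, Python scripts to look and compute and a tool call to move; the robot and the scene stay as the last step left them, time stands still between calls to the robot, and variables do not carry over. Pictures are saved under pics/ and viewed, about 8 in all and at most 12, crops included, and the job is handed in when it is done.

Besides the shell and the picture viewer there is one more tool, called as name(argument=value, ...) on one line, values as JSON. arm_command: Moves the arm, as the interface text tells. Its arguments: {"type":"object","properties":{"deltas":{"type":"array","items":{"type":"number"}},"squeeze":{"type":"number"}},"required":["deltas"]}

```bash
mkdir -p pics
cat > h.py <<'E'
import numpy as np, cv2
from scipy.spatial.transform import Rotation as R
from workcell import ctrl
def snap(n,tag):
    ci=ctrl.camera_info(n); p,d=ctrl.snapshot(n)
    np.savez(f'pics/{tag}.npz',d=d,p=p,K=np.array(ci['camera_matrix']),D=np.array(ci['dist_coeffs']),E=np.array(ci['extrinsics']))
    return p,d
def cloud(tag):
    z=np.load(f'pics/{tag}.npz'); d=z['d']; h,w=d.shape
    uv=np.stack(np.meshgrid(np.arange(w),np.arange(h)),-1).reshape(-1,1,2).astype(np.float32)
    n=cv2.undistortPoints(uv,z['K'],z['D']).reshape(h,w,2)
    P=np.concatenate([n*d[...,None],d[...,None]],-1)
    W=P@z['E'][:3,:3].T+z['E'][:3,3]; W[d<=0]=np.nan
    return W,z['p']
E
python3 - <<'E'
from h import *
print(ctrl.state(), ctrl.grasp_offset)
a,_=snap('scene','s0'); b,_=snap('top','t0')
cv2.imwrite('pics/s0.png',cv2.resize(a,(800,600))); cv2.imwrite('pics/t0.png',cv2.resize(b,(800,600)))
E
```

```text
{'time_s': 0.0, 'joint_pos': array([-1.44112218e+00,  2.45805532e-01,  1.55904509e+00, -1.62194598e-05,
        1.33871830e+00, -1.74113662e-01]), 'joint_velocities': array([ 0.0002149 , -0.00028227,  0.00052402, -0.00100449,  0.00035706,
        0.00032293]), 'effort': array([ 1.26198054e-03, -4.29501379e+01, -3.26129580e+01, -3.46555510e-05,
        5.38729801e-03, -2.28199087e-05]), 'position': array([ 0.19435651, -0.61965882,  0.23016909]), 'eef_rot': array([-0.10698399,  0.69966348, -0.69826614,  0.10700389]), 'contact_force': array([-0.59544177,  0.25168349,  0.45740941]), 'ft_torque': array([0.02657913, 0.0241149 , 0.0105704 ]), 'gripper_width': 0.08495309205252995} -0.0187
```

View pics/s0.png

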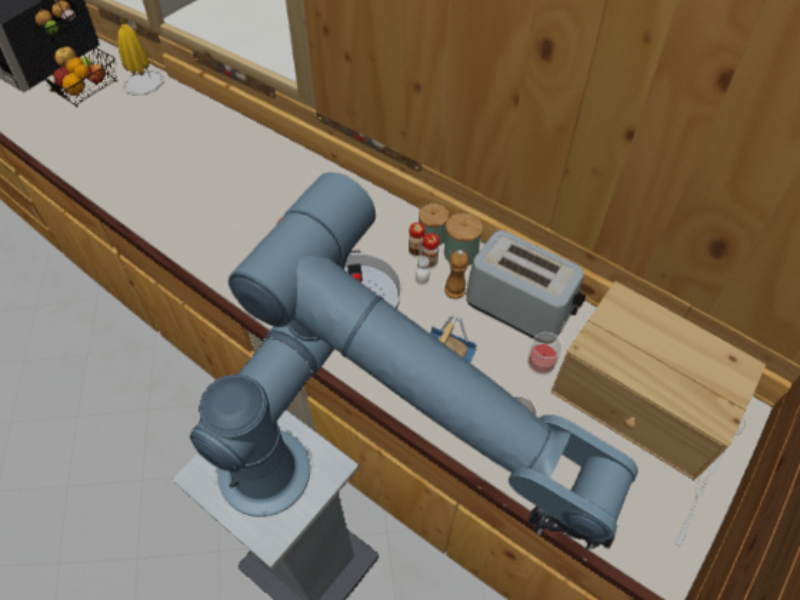

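View pics/t0.png

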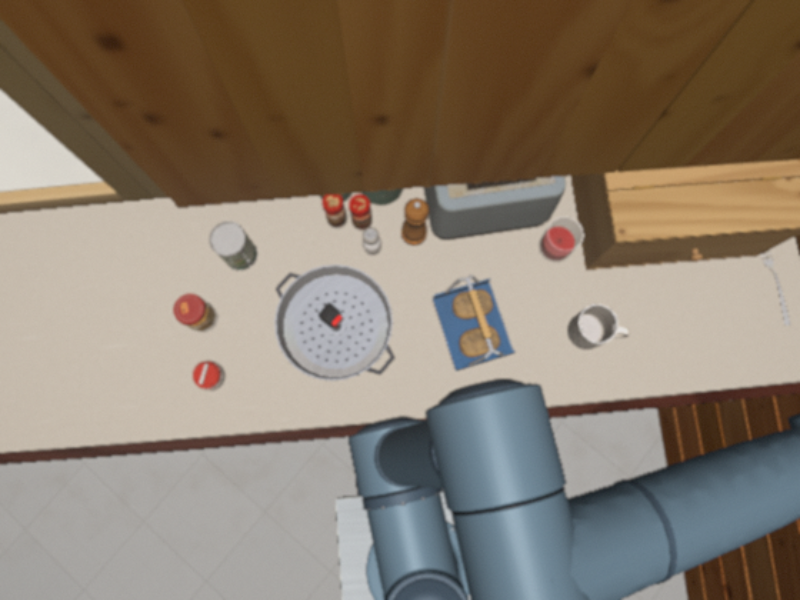

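The top view shows the steamer at about (335,322) with the red button to the lower right, the tray at (473,323), and its grip running from (468,287) to (490,350). The mug is at (595,326), and the tin, jar, timer and shaker stand round the bowl.

Run:
```python
from h import *
W,p=cloud('t0')
hsv=cv2.cvtColor(p,cv2.COLOR_BGR2HSV)
def at(u,v):
    q=W[int(v*.7)-1:int(v*.7)+2,int(u*.7)-1:int(u*.7)+2].reshape(-1,3); return np.nanmedian(q,0).round(3)
for n,u,v in [('head',329,314),('btn',337,322),('floor',350,350),('loop1',284,279),('loop2',390,358),('gripA',471,288),('gripB',491,352),('grip',480,318),('pot far',472,304),('pot near',478,343),('mug',593,325),('shaker',371,236),('tin',229,236),('jar',188,308),('timer',206,374),('pepper',415,210),('k1',334,205),('k2',360,206),('red',560,240),('toaster',500,200),('table',430,380),('cabinet',400,120),('cab2',640,230)]: print(n,at(u,v))
# rim
m=(abs(W[...,2]-.075)<.006)&(np.hypot(W[...,0]-at(335,322)[0],W[...,1]-at(335,322)[1])<.16)
q=W[m][:,:2]
c=np.nanmedian(q,0)
from scipy.optimize import least_squares
r=least_squares(lambda x:np.hypot(*(q-x[:2]).T)-x[2],[*c,.118],loss='soft_l1',f_scale=.003); print('rim',r.x,len(q))
# tray blue
b=(hsv[...,0]>100)&(hsv[...,0]<125)&(hsv[...,1]>120)&(W[...,2]<.045)&(W[...,2]>-.01)
b[:, :290]=0; b[:,370:]=0; b[:190]=0;b[265:]=0
q=W[b]; print(len(q)); rc=cv2.minAreaRect(q[:,:2].astype(np.float32)*1000); print(rc,cv2.boxPoints(rc))
# grip
g=(W[...,2]>.105)&(W[...,2]<.14); g[:, :310]=0;g[:,360:]=0;g[:185]=0;g[262:]=0
q=W[g]; c=q.mean(0); s,u,vt=np.linalg.svd(q-c,full_matrices=False); t=(q-c)@vt[0]; print('grip',c,vt[0],t.min(),t.max(),len(q))
# head, button
hd=(W[...,2]>.15)&(W[...,2]<.165); hd[:,:200]=0;hd[:,260:]=0;hd[:200]=0;hd[250:]=0
q=W[hd];print('headtop',q.mean(0),cv2.minAreaRect(q[:,:2].astype(np.float32)*1000))
rd=((hsv[...,0]<8)|(hsv[...,0]>172))&(hsv[...,1]>150); rd[:,:215]=0;rd[:,250:]=0;rd[:205]=0;rd[:,:]&=True;rd[245:]=0
print('red',np.nanmean(W[rd],0),rd.sum())
cv2.imwrite('pics/t0c.png',cv2.resize(p[170:290,185:375],(800,505),interpolation=cv2.INTER_CUBIC))
```

```text
head [0.499 0.13  0.156]
btn [0.483 0.119 0.149]
floor [0.45  0.108 0.014]
loop1 [0.615 0.241 0.004]
loop2 [0.418 0.023 0.062]
gripA [ 0.535 -0.148  0.119]
gripB [ 0.405 -0.171  0.113]
grip [ 0.471 -0.158  0.128]
pot far [ 0.514 -0.152  0.054]
pot near [ 0.433 -0.157  0.053]
mug [ 0.457 -0.416  0.005]
shaker [0.668 0.042 0.088]
tin [0.688 0.329 0.109]
jar [0.548 0.418 0.1  ]
timer [0.42  0.398 0.054]
pepper [ 0.69  -0.05   0.158]
k1 [0.737 0.113 0.107]
k2 [0.731 0.06  0.106]
red [ 0.641 -0.364  0.04 ]
toaster [ 0.69  -0.217  0.173]
table [ 0.371 -0.056  0.   ]
cabinet [ 0.579 -0.013  0.697]
cab2 [ 0.598 -0.47   0.197]
rim [0.49991742 0.13063257 0.11709957] 402
60
((442.0422668457031, -165.50692749023438), (78.10844421386719, 117.57979583740234), 10.026015281677246) [[ 393.3494  -114.41398]
 [ 413.8195  -230.1982 ]
 [ 490.73514 -216.59988]
 [ 470.26505 -100.81566]]
grip [ 0.47778983 -0.15809468  0.12226754] [-0.97945179 -0.20160621 -0.00539656] -0.08593891265768158 0.0815171975517873 292
headtop [0.49876738 0.12920378 0.15511766] ((497.3884582519531, 127.41880798339844), (37.78700256347656, 33.9814453125), 47.18928909301758)
red [0.48544341 0.11821151 0.14930664] 27
```

View pics/t0c.png

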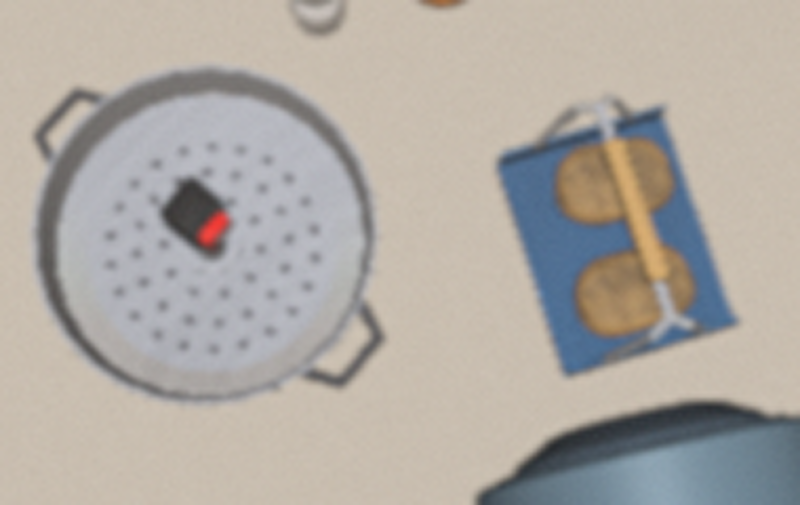

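Run:
```python
from h import *
s=ctrl.state(); M=R.from_quat(s['eef_rot']).as_matrix(); print(M.round(3))
for a in (102,-78):
    a=np.radians(a); z=np.array([np.cos(a),np.sin(a),0]); y=np.array([0,0,-1.]); T=np.c_[np.cross(y,z),y,z]
    print(a,np.degrees(R.from_matrix(T@M.T).as_rotvec()))
W,p=cloud('t0')
# refined bar: top surface
g=(W[...,2]>.122)&(W[...,2]<.137); g[:, :310]=0;g[:,360:]=0;g[:185]=0;g[262:]=0
q=W[g]; c=np.median(q,0); u,ss,vt=np.linalg.svd(q-q.mean(0),full_matrices=False); t=(q-c)@vt[0]
print(c,q.mean(0),vt[0],np.percentile(t,[1,99]),len(q))
ci=ctrl.camera_info('wrist'); E=np.array(ci['extrinsics']); print('cam in tool',(M.T@(E[:3,3]-s['position'])).round(3),(M.T@E[:3,:3]).round(2))
```

```text
[[-0.954 -0.     0.299]
 [-0.299  0.002 -0.954]
 [-0.    -1.    -0.002]]
1.7802358370342162 [ 1.04407542e-02 -1.52363470e-01  1.74593344e+02]
-1.361356816555577 [-0.09992709 -0.00684754 -5.40658986]
[ 0.47918839 -0.1588961   0.12669613] [ 0.47919621 -0.15855989  0.12667985] [-0.97860437 -0.20574138  0.0019928 ] [-0.05810373  0.05097401] 179
cam in tool [-0.083 -0.141 -0.   ] [[-0.    0.95  0.32]
 [-0.   -0.32  0.95]
 [ 1.    0.    0.  ]]
```

arm_command(deltas=[0.085,0.03,0.04,0.02,0,0,0,0.085,0.06,0.08,0.03,0,0,0,0.085,0.085,0.12,0.03,0,0,-1,0.085,0.11,0.16,0.03,0,0,-2,0.085,0.135,0.2,0.03,0,0,-3,0.085,0.16,0.24,0.03,0,0,-4,0.085,0.18,0.28,0.03,0,0,-5,0.085,0.2,0.31,0.03,0,0,-5.5])

```text
time_s: 0.77
position: [0.374, -0.3419, 0.2598]
eef_rot: [-0.073, 0.704, -0.703, 0.073]
contact_force: [1.2, -0.0, 0.5]
gripper_width: 0.0852
```

```bash
python3 -c "
from h import *
s=ctrl.state();print(s['time_s'],s['position'],s['joint_pos'].round(3),s['joint_velocities'].round(2),s['contact_force'])"
```

```text
0.7667 [ 0.37395655 -0.3419434   0.25984938] [-9.650e-01 -1.200e-01  1.888e+00  1.000e-03  1.376e+00  3.990e-01] [ 0.9  -0.29  0.26  0.    0.02  0.99] [ 1.24424712 -0.00209053  0.47979797]
```

arm_command(deltas=[0.085,0.02,0.035,0,0,0,0,0.085,0.04,0.07,0,0,0,0,0.085,0.06,0.105,0,0,0,0,0.085,0.08,0.14,0,0,0,0,0.085,0.095,0.165,0,0,0,0,0.085,0.106,0.183,0,0,0,0,0.085,0.106,0.183,0,0,0,0,0.085,0.106,0.183,0,0,0,0])

```text
time_s: 1.43
position: [0.48, -0.1581, 0.2594]
eef_rot: [-0.074, 0.704, -0.702, 0.073]
contact_force: [-0.8, 0.2, 0.1]
gripper_width: 0.0852
```

Run:
```python
from h import *
s=ctrl.state();print(s['time_s'],s['position'],s['joint_pos'].round(3))
p,d=snap('wrist','w1'); cv2.imwrite('pics/w1.png',p)
W,p=cloud('w1'); 
m=(W[...,2]>.12)&(W[...,2]<.137)
q=W[m]; m2=np.hypot(q[:,0]-.48,q[:,1]+.159)<.07; q=q[m2]
vt=np.linalg.svd(q-q.mean(0),full_matrices=False)[2]; t=(q-q.mean(0))@vt[0]
print(len(q),q.mean(0),vt[0],np.percentile(t,[0,1,99,100]));
```

```text
1.4333 [ 0.47996754 -0.15810745  0.25939246] [-5.440e-01 -1.230e-01  1.892e+00  1.000e-03  1.376e+00  8.180e-01]
1614 [ 0.48449722 -0.15759616  0.12651378] [-0.9781797  -0.20774849  0.00224687] [-0.06513006 -0.06174777  0.06307823  0.07451375]
```

View pics/w1.png

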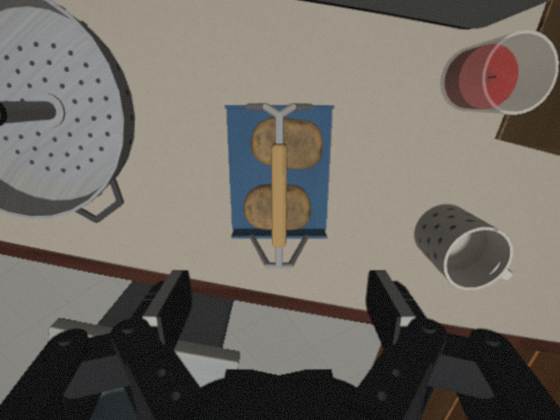

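Run:
```python
from h import *
W,p=cloud('w1')
def mid(pts): return np.array([np.nanmedian(W[v-1:v+2,u-1:u+2].reshape(-1,3),0) for u,v in pts])
a=mid([(279,150),(279,195),(279,240)]);print(a.round(4)); 
# bar ends by color
hsv=cv2.cvtColor(p,cv2.COLOR_BGR2HSV)
for v in (143,145,147,149,239,241,243,245,247,249): print(v,hsv[v,279],W[v,279].round(3))
# tray corners pix
print(mid([(232,106),(329,106),(238,231),(323,231),(280,112),(280,232)]).round(3))
print('potatoes',mid([(287,143),(275,208)]).round(3), mid([(305,143),(260,208)]).round(3))
```

```text
[[ 0.5245 -0.1492  0.1276]
 [ 0.4847 -0.1577  0.1275]
 [ 0.4412 -0.167   0.1273]]
143 [ 10  13 116] [ 0.53  -0.148  0.122]
145 [ 17 129 136] [ 0.529 -0.148  0.126]
147 [ 17 118 164] [ 0.527 -0.149  0.127]
149 [ 18 115 169] [ 0.525 -0.149  0.128]
239 [ 17 121 166] [ 0.442 -0.167  0.127]
241 [ 19 115 168] [ 0.44  -0.167  0.127]
243 [ 18 116 169] [ 0.438 -0.168  0.128]
245 [ 18 117 168] [ 0.436 -0.168  0.128]
247 [ 16  67 155] [ 0.43  -0.169  0.12 ]
249 [114   9 147] [ 0.428 -0.17   0.12 ]
[[ 0.549 -0.089  0.029]
 [ 0.572 -0.197  0.029]
 [ 0.392 -0.121  0.014]
 [ 0.416 -0.233  0.014]
 [ 0.556 -0.143  0.118]
 [ 0.449 -0.166  0.127]]
potatoes [[ 0.524 -0.158  0.053]
 [ 0.471 -0.157  0.127]] [[ 0.528 -0.178  0.053]
 [ 0.444 -0.144  0.053]]
```

arm_command(deltas=[0.085,0,0,0,2,0,0,0.085,0,0,0,4,0,0,0.085,0,0,0,4,0,0])

```text
time_s: 1.73
position: [0.4791, -0.1607, 0.2592]
eef_rot: [-0.07, 0.729, -0.677, 0.074]
contact_force: [0.0, 0.2, 0.3]
gripper_width: 0.0852
```

Run:
```python
from h import *
s=ctrl.state();print(s['time_s'],s['position'],s['joint_pos'].round(3),R.from_quat(s['eef_rot']).as_matrix().round(3))
```

```text
1.7333 [ 0.47907799 -0.1606818   0.25916017] [-0.579 -0.107  1.879  0.061  1.412  0.776] [[-0.979 -0.001  0.203]
 [-0.202  0.073 -0.977]
 [-0.013 -0.997 -0.071]]
```

arm_command(deltas=[0.085,0.001,0.001,-0.03,-4,0,0,0.085,0.003,0.0025,-0.06,-4,0,0,0.085,0.003,0.0025,-0.09,-4,0,0,0.085,0.003,0.0025,-0.12,-4,0,0,0.085,0.003,0.0025,-0.145,-4,0,0,0.085,0.003,0.0025,-0.16,-4,0,0,0.085,0.003,0.0025,-0.16,-4,0,0])

```text
time_s: 2.32
position: [0.479, -0.1575, 0.0953]
eef_rot: [-0.074, 0.706, -0.701, 0.069]
contact_force: [0.5, 0.2, 0.4]
gripper_width: 0.0852
```

arm_command(deltas=[0.03,0,0,0,0,0,0,0.01,0,0,0,0,0,0,0.0,0,0,0,0,0,0,0,0,0,0,0,0,0,0,0,0,0,0,0,0,0,0,0,0,0,0,0,0,0,0,0,0,0], squeeze=90)

```text
invalid input at $.deltas: expected a multiple of 7 numbers
```

arm_command(deltas=[0.05,0.002,0,0.002,0,0,0,0.03,0.002,0,0.002,0,0,0,0.01,0.002,0,0.002,0,0,0,0,0.002,0,0.002,0,0,0,0,0.002,0,0.002,0,0,0,0,0.002,0,0.002,0,0,0,0,0.002,0,0.002,0,0,0], squeeze=90)

```text
time_s: 2.9
position: [0.4816, -0.1576, 0.0983]
eef_rot: [-0.074, 0.706, -0.701, 0.069]
contact_force: [-0.8, 1.5, 5.9]
gripper_width: 0.0122
```

arm_command(deltas=[0,0,0,0,0,0,0,0,0,0,0.005,0,0,0,0,0,0,0.015,0,0,0,0,0,0,0.03,0,0,0,0,0,0,0.045,0,0,0,0,0,0,0.06,0,0,0,0,0,0,0.08,0,0,0,0,0,0,0.095,0,0,0])

```text
time_s: 3.57
position: [0.4811, -0.1573, 0.1942]
eef_rot: [-0.074, 0.706, -0.701, 0.069]
contact_force: [0.2, -0.6, -6.7]
gripper_width: 0.0125
```

```bash
cat > st.py <<'E'
from h import *
s=ctrl.state();print(s['time_s'],s['position'].round(4),s['joint_pos'].round(3),s['contact_force'].round(1),s['ft_torque'].round(2),s['gripper_width'])
print(R.from_quat(s['eef_rot']).as_matrix().round(3))
E
python3 st.py
```

```text
3.5667 [ 0.4811 -0.1573  0.1942] [-5.410e-01 -5.200e-02  1.948e+00  1.000e-03  1.255e+00  8.260e-01] [ 0.2 -0.6 -6.7] [-0.04 -0.2   0.04] 0.012482307229192623
[[-0.979 -0.008  0.202]
 [-0.202  0.006 -0.979]
 [ 0.006 -1.    -0.007]]
```

arm_command(deltas=[0,0.005,0.014,0.002,0,0,1,0,0.014,0.038,0.003,0,0,2.5,0,0.025,0.068,0.003,0,0,4,0,0.036,0.098,0.003,0,0,6,0,0.047,0.128,0.003,0,0,8,0,0.056,0.152,0.003,0,0,9,0,0.062,0.167,0.003,0,0,10,0,0.0645,0.173,0.003,0,0,10])

```text
time_s: 4.23
position: [0.5453, 0.0181, 0.1965]
eef_rot: [-0.137, 0.697, -0.692, 0.131]
contact_force: [-1.0, -1.4, -6.2]
gripper_width: 0.0132
```

arm_command(deltas=[0,0,0,0,0,0,0,0,0,0,0,0,0,0])

```text
time_s: 4.4
position: [0.5446, 0.018, 0.196]
eef_rot: [-0.138, 0.697, -0.692, 0.13]
contact_force: [0.4, -0.5, -7.2]
gripper_width: 0.0126
```

```bash
python3 st.py
```

```text
4.4 [0.5446 0.018  0.196 ] [-0.177  0.042  1.851  0.004  1.262  1.012] [ 0.4 -0.5 -7.2] [ 0.02 -0.03 -0.01] 0.012552994527872475
[[-0.928 -0.012  0.371]
 [-0.371  0.006 -0.928]
 [ 0.009 -1.    -0.01 ]]
```

arm_command(deltas=[0,-0.002,0.005,0.003,-2.8,-1.1,0,0,-0.004,0.01,0.005,-5.6,-2.25,0,0,-0.006,0.015,0.007,-8.4,-3.4,0,0,-0.008,0.02,0.008,-11.2,-4.5,0,0,-0.01,0.025,0.009,-14,-5.6,0,0,-0.012,0.03,0.01,-16.7,-6.75,0,0,-0.014,0.035,0.011,-19.5,-7.9,0,0,-0.016,0.04,0.011,-22.3,-9,0])

```text
time_s: 5.07
position: [0.528, 0.0571, 0.207]
eef_rot: [0.105, -0.538, 0.822, -0.154]
contact_force: [-0.4, -0.9, -6.8]
gripper_width: 0.0128
```

```bash
python3 st.py
```

```text
5.0667 [0.528  0.0571 0.207 ] [ 0.08  -0.026  1.938 -0.435  1.147  1.44 ] [-0.4 -0.9 -6.8] [ 0.81  0.32 -0.09] 0.012764992108613003
[[-0.931  0.14   0.337]
 [-0.365 -0.374 -0.852]
 [ 0.007 -0.917  0.4  ]]
```

arm_command(deltas=[0,-0.002,0.006,0,-2.8,-1.1,0,0,-0.004,0.012,0,-5.6,-2.25,0,0,-0.007,0.018,0,-8.4,-3.4,0,0,-0.009,0.024,0,-11.2,-4.5,0,0,-0.011,0.03,0,-14,-5.6,0,0,-0.014,0.036,0,-16.7,-6.75,0,0,-0.016,0.041,0,-19.5,-7.9,0,0,-0.018,0.046,0,-21.3,-8.6,0])

```text
time_s: 5.73
position: [0.5098, 0.1025, 0.2072]
eef_rot: [0.069, -0.363, 0.913, -0.17]
contact_force: [-1.0, 0.8, -4.0]
gripper_width: 0.0126
```

```bash
python3 st.py
```

```text
5.7333 [0.5098 0.1025 0.2072] [ 0.337  0.067  1.961 -0.875  1.241  1.893] [-1.   0.8 -4. ] [ 0.92  0.35 -0.01] 0.012617229797176562
[[-0.932  0.261  0.249]
 [-0.361 -0.678 -0.64 ]
 [ 0.002 -0.687  0.726]]
```

Potatoes are moving (weight falling); hold a little and look.

arm_command(deltas=[0,0,0,0,0,0,0,0,0,0,0,0,0,0,0,0,0,0,0,0,0,0,0,0,0,0,0,0])

```text
time_s: 6.07
position: [0.5104, 0.1017, 0.208]
eef_rot: [0.068, -0.364, 0.913, -0.17]
contact_force: [-0.6, 0.2, -3.6]
gripper_width: 0.0124
```

```bash
python3 st.py
python3 - <<'E'
from h import *
p,d=snap('top','t1'); q,d=snap('wrist','w2')
cv2.imwrite('pics/c1.png',np.hstack([cv2.resize(p[150:310,160:380],(440,320)),cv2.resize(q,(427,320))])[:,:800])
E
```

```text
6.0667 [0.5104 0.1017 0.208 ] [ 0.335  0.066  1.96  -0.874  1.241  1.892] [-0.6  0.2 -3.6] [ 0.93  0.38 -0.06] 0.01237404730950735
[[-0.933  0.261  0.247]
 [-0.36  -0.677 -0.642]
 [-0.    -0.688  0.726]]
```

View pics/c1.png

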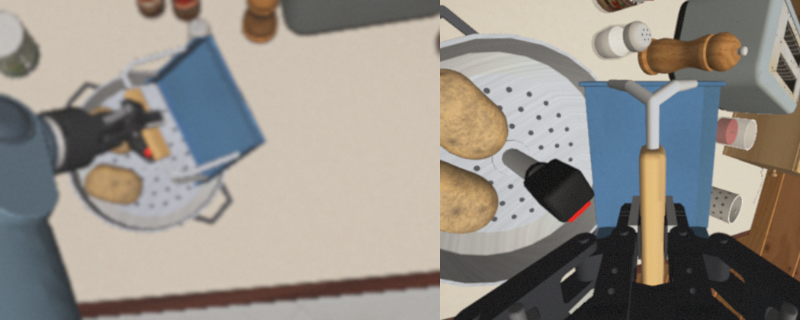

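arm_command(deltas=[0,0.003,-0.008,0.003,4.3,1.65,0,0,0.007,-0.018,0.005,9.3,3.6,0,0,0.011,-0.029,0.005,14.9,5.7,0,0,0.016,-0.04,0.005,20.5,7.9,0,0,0.02,-0.051,0.004,26.1,10,0,0,0.025,-0.062,0.002,31.7,12.2,0,0,0.03,-0.074,-0.002,37.3,14.4,0,0,0.034,-0.085,-0.006,43.4,16.7,0])

```text
time_s: 6.83
position: [0.5449, 0.0156, 0.2033]
eef_rot: [-0.129, 0.696, -0.694, 0.131]
contact_force: [0.2, 0.0, -4.0]
gripper_width: 0.0124
```

arm_command(deltas=[0,-0.006,-0.015,0,0,0,-1,0,-0.014,-0.038,0,0,0,-2.5,0,-0.025,-0.068,0,0,0,-4,0,-0.036,-0.098,0,0,0,-6,0,-0.046,-0.128,0,0,0,-8,0,-0.056,-0.152,0,0,0,-9,0,-0.062,-0.17,0,0,0,-10,0,-0.063,-0.175,0,0,0,-10])

```text
time_s: 7.5
position: [0.4806, -0.1625, 0.2038]
eef_rot: [0.067, -0.704, 0.704, -0.068]
contact_force: [0.1, -0.3, -3.4]
gripper_width: 0.013
```

```bash
python3 st.py
```

```text
7.5 [ 0.4806 -0.1625  0.2038] [-5.500e-01 -6.700e-02  1.944e+00  1.000e-03  1.263e+00  8.300e-01] [ 0.1 -0.3 -3.4] [-0.02  0.06  0.02] 0.013006489566579293
[[-0.982  0.002  0.19 ]
 [-0.19  -0.    -0.982]
 [-0.002 -1.     0.   ]]
```

arm_command(deltas=[0,0,0,-0.02,0,0,0,0,0,0,-0.045,0,0,0,0,0,0,-0.07,0,0,0,0,0,0,-0.085,0,0,0,0,0,0,-0.095,0,0,0,0,0,0,-0.1,0,0,0,0,0,0,-0.103,0,0,0,0,0,0,-0.104,0,0,0])

```text
time_s: 8.17
position: [0.4811, -0.1628, 0.1002]
eef_rot: [0.067, -0.703, 0.704, -0.068]
contact_force: [0.1, -0.5, -3.9]
gripper_width: 0.0129
```

arm_command(deltas=[0,0,0,-0.002,0,0,0,0,0,0,-0.002,0,0,0])

```text
time_s: 8.33
position: [0.482, -0.1633, 0.0993]
eef_rot: [0.066, -0.703, 0.705, -0.069]
contact_force: [0.1, 0.1, -3.9]
gripper_width: 0.0129
```

arm_command(deltas=[0,0,0,-0.001,0,0,0,0,0,0,-0.003,0,0,0,0,0,0,-0.003,0,0,0])

```text
time_s: 8.58
position: [0.4834, -0.164, 0.0984]
eef_rot: [0.065, -0.702, 0.705, -0.07]
contact_force: [0.6, 0.0, 5.0]
gripper_width: 0.0126
```

arm_command(deltas=[0.03,0,0,0,0,0,0,0.04,0,0,0,0,0,0,0.06,0,0,0,0,0,0,0.085,0,0,0,0,0,0,0.085,0,0,0,0,0,0,0.085,0,0,0.02,0,0,0,0.085,0,0,0.06,0,0,0,0.085,0,0,0.1,0,0,0])

```text
time_s: 9.25
position: [0.482, -0.1632, 0.1977]
eef_rot: [0.067, -0.703, 0.704, -0.068]
contact_force: [0.7, -0.3, 1.5]
gripper_width: 0.0851
```

arm_command(deltas=[0.085,0,0,0.04,0,0,0,0.085,0,0,0.08,0,0,0,0.085,0,0,0.12,0,0,0,0.085,0,0,0.12,0,0,0])

```text
time_s: 9.58
position: [0.485, -0.165, 0.3276]
eef_rot: [0.062, -0.7, 0.708, -0.073]
contact_force: [1.1, -0.3, 1.3]
gripper_width: 0.0849
```

```bash
python3 st.py
python3 - <<'E'
from h import *
p,d=snap('top','t2'); q,d=snap('wrist','w3')
cv2.imwrite('pics/c2.png',np.hstack([cv2.resize(p[165:285,180:380],(470,320)),cv2.resize(q,(427,320))])[:,:800])
W,p=cloud('t2')
hsv=cv2.cvtColor(p,cv2.COLOR_BGR2HSV)
for n,z0,z1 in (('head',.150,.162),('headmid',.115,.162)):
    m=(W[...,2]>z0)&(W[...,2]<z1)&(np.hypot(W[...,0]-.4995,W[...,1]-.13)<.05); q=W[m]
    print(n,q.mean(0).round(4),m.sum(),cv2.minAreaRect(q[:,:2].astype(np.float32)*1000))
m=(W[...,2]>.03)&(W[...,2]<.1)&(np.hypot(W[...,0]-.4995,W[...,1]-.13)<.1)&(hsv[...,1]>70)
print('pot max z',W[m][:,2].max(),np.percentile(W[m][:,2],95))
E
```

```text
9.5833 [ 0.485  -0.165   0.3276] [-0.55  -0.162  1.804  0.     1.481  0.83 ] [ 1.1 -0.3  1.3] [ 0.04 -0.07  0.07] 0.08488693149765231
[[-0.982  0.017  0.19 ]
 [-0.19  -0.01  -0.982]
 [-0.015 -1.     0.013]]
head [0.4989 0.1299 0.155 ] 142 ((497.6908264160156, 127.65969848632812), (38.05267333984375, 33.86848449707031), 46.341331481933594)
headmid [0.4952 0.1271 0.1509] 199 ((496.9832763671875, 127.06481170654297), (39.87385940551758, 34.080604553222656), 46.3934440612793)
pot max z 0.07039260394543922 0.06708367978162738
```

View pics/c2.png

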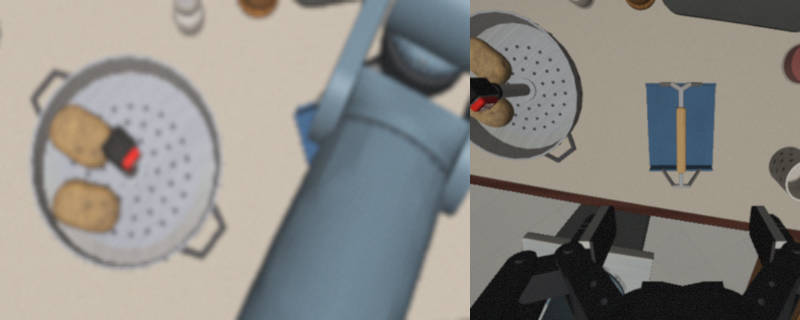

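arm_command(deltas=[0.085,0.002,0.03,0,0,0,7,0.085,0.004,0.06,0,0,0,14,0.085,0.006,0.1,0,0,0,21,0.085,0.008,0.14,0,0,0,28,0.085,0.01,0.18,0,0,0,35,0.085,0.01,0.22,0,0,0,42,0.085,0.012,0.26,0,0,0,49,0.085,0.0145,0.29,0,0,0,56])

```text
time_s: 10.35
position: [0.4958, 0.1291, 0.3175]
eef_rot: [-0.391, 0.589, -0.588, 0.394]
contact_force: [0.7, -0.6, 1.3]
gripper_width: 0.0852
```

```bash
python3 st.py
```

```text
10.35 [0.4958 0.1291 0.3175] [ 0.031 -0.148  1.808  0.004  1.478  0.425] [ 0.7 -0.6  1.3] [-0.03  0.03  0.01] 0.08523176341549663
[[-0.384  0.003  0.923]
 [-0.923  0.004 -0.384]
 [-0.005 -1.     0.001]]
```

arm_command(deltas=[0.085,0.003,0.001,0,0,0,7,0.085,0.003,0.001,0,0,0,14,0.085,0.003,0.001,0,0,0,21,0.085,0.003,0.001,0,0,0,28,0.085,0.003,0.001,0,0,0,35,0.085,0.003,0.001,0,0,0,42,0.085,0.003,0.001,0,0,0,49,0.085,0.003,0.001,0,0,0,56])

```text
time_s: 11.02
position: [0.4978, 0.1301, 0.3148]
eef_rot: [-0.623, 0.336, -0.331, 0.624]
contact_force: [-0.2, 0.5, 0.9]
gripper_width: 0.0853
```

arm_command(deltas=[0.085,0,0,0,0,0,6,0.085,0,0,0,0,0,12.5,0.085,0,0,0,0,0,12.5,0.085,0,0,0,0,0,12.5])

```text
time_s: 11.35
position: [0.4971, 0.13, 0.3129]
eef_rot: [0.656, -0.268, 0.261, -0.655]
contact_force: [1.0, -0.3, 0.1]
gripper_width: 0.0851
```

```bash
python3 st.py
python3 - <<'E'
from h import *
q,d=snap('wrist','w4'); cv2.imwrite('pics/w4.png',cv2.resize(q,(800,600)))
W,p=cloud('w4'); m=(W[...,2]>.15)&(W[...,2]<.162)&(np.hypot(W[...,0]-.4995,W[...,1]-.13)<.04); q=W[m]
print(m.sum(),q.mean(0),cv2.minAreaRect(q[:,:2].astype(np.float32)*1000))
E
```

```text
11.35 [0.4971 0.13   0.3129] [ 0.033 -0.133  1.803  0.003  1.481 -0.771] [ 1.  -0.3  0.1] [ 0.01  0.01 -0.01] 0.08508274810360403
[[ 0.72  -0.01   0.694]
 [-0.694  0.003  0.72 ]
 [-0.009 -1.    -0.005]]
979 [0.49960413 0.13233569 0.15493761] ((499.1165466308594, 130.58436584472656), (33.50925827026367, 33.173927307128906), 46.17295837402344)
```

View pics/w4.png

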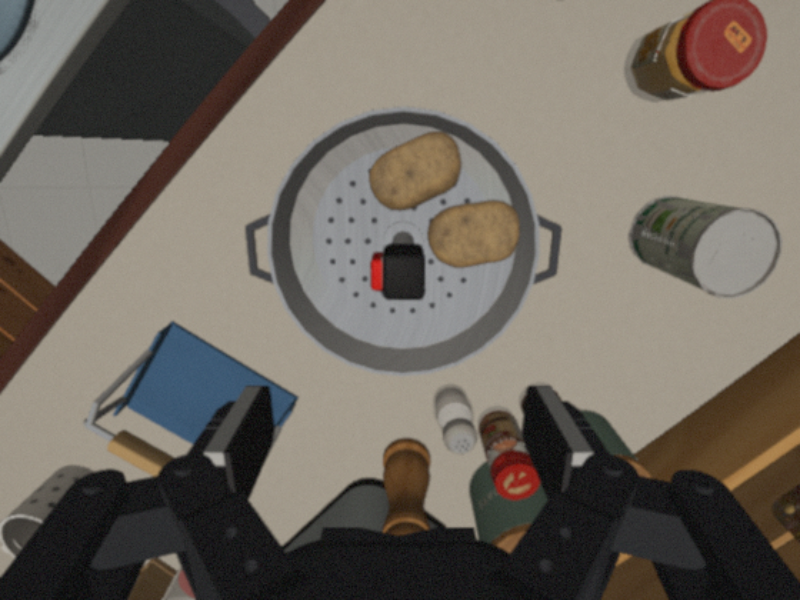

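arm_command(deltas=[0.085,0.0015,0.001,-0.03,0,0,0,0.085,0.0025,0.001,-0.06,0,0,0,0.085,0.0025,0.001,-0.09,0,0,0,0.085,0.0025,0.001,-0.12,0,0,0,0.085,0.0025,0.001,-0.15,0,0,0,0.085,0.0025,0.001,-0.175,0,0,0,0.085,0.0025,0.001,-0.19,0,0,0,0.085,0.0025,0.001,-0.197,0,0,0])

```text
time_s: 12.07
position: [0.4976, 0.1309, 0.113]
eef_rot: [0.657, -0.27, 0.26, -0.654]
contact_force: [-1.9, 0.4, -0.6]
gripper_width: 0.0855
```

arm_command(deltas=[0.085,0,0,0,0,0,0,0.085,0,0,0,0,0,0])

```text
time_s: 12.23
position: [0.4973, 0.1309, 0.1128]
eef_rot: [0.657, -0.271, 0.26, -0.654]
contact_force: [-0.7, -0.1, 0.4]
gripper_width: 0.0851
```

```bash
python3 st.py
```

```text
12.2333 [0.4973 0.1309 0.1128] [ 0.035  0.081  1.977  0.004  1.099 -0.768] [-0.7 -0.1  0.4] [ 0.   -0.02  0.01] 0.08511979888992824
[[ 0.718 -0.016  0.696]
 [-0.696  0.003  0.718]
 [-0.013 -1.    -0.009]]
```

arm_command(deltas=[0.085,0.002,0,0.002,0,-0.8,0,0.06,0.002,0,0.002,0,-0.8,0,0.045,0.002,0,0.002,0,-0.8,0,0.03,0.002,0,0.002,0,-0.8,0,0.01,0.002,0,0.002,0,-0.8,0,0,0.002,0,0.002,0,-0.8,0,0,0.002,0,0.002,0,-0.8,0,0,0.002,0,0.002,0,-0.8,0], squeeze=60)

```text
time_s: 12.9
position: [0.4996, 0.1308, 0.1157]
eef_rot: [-0.655, 0.266, -0.264, 0.656]
contact_force: [-1.2, -2.2, 5.8]
gripper_width: 0.0304
```

```bash
python3 st.py
```

```text
12.9 [0.4996 0.1308 0.1157] [ 0.035  0.074  1.979  0.002  1.091 -0.768] [-1.2 -2.2  5.8] [-0.37  0.66  0.04] 0.03044199476415722
[[ 0.718 -0.002  0.696]
 [-0.696  0.002  0.718]
 [-0.003 -1.     0.   ]]
```

arm_command(deltas=[0,0,0,0.004,0,0,0,0,0,0,0.01,0,0,0,0,0,0,0.016,0,0,0,0,0,0,0.022,0,0,0,0,0,0,0.028,0,0,0,0,0,0,0.034,0,0,0,0,0,0,0.04,0,0,0,0,0,0,0.041,0,0,0])

```text
time_s: 13.57
position: [0.4993, 0.1307, 0.1573]
eef_rot: [-0.655, 0.266, -0.264, 0.656]
contact_force: [0.5, -0.5, -7.3]
gripper_width: 0.0308
```

```bash
python3 st.py
```

```text
13.5667 [0.4993 0.1307 0.1573] [ 0.035  0.013  1.956  0.002  1.175 -0.767] [ 0.5 -0.5 -7.3] [-0.46  0.2   0.04] 0.030798508246387798
[[ 0.719 -0.003  0.695]
 [-0.695  0.002  0.719]
 [-0.003 -1.    -0.   ]]
```

arm_command(deltas=[0,0,0,0,0,0,0,0,0,0,0.006,0,0,0,0,0,0,0.012,0,0,0,0,0,0,0.018,0,0,0,0,0,0,0.024,0,0,0,0,0,0,0.03,0,0,0,0,0,0,0.035,0,0,0,0,0,0,0.038,0,0,0])

```text
time_s: 14.23
position: [0.4991, 0.1307, 0.196]
eef_rot: [-0.655, 0.266, -0.264, 0.656]
contact_force: [1.7, -0.6, -17.0]
gripper_width: 0.0303
```

arm_command(deltas=[0,0,0,0.001,0,0,0,0,0,0,0.001,0,0,0,0,0,0,0.001,0,0,0])

```text
time_s: 14.48
position: [0.4988, 0.1306, 0.196]
eef_rot: [-0.655, 0.267, -0.264, 0.656]
contact_force: [4.0, -0.7, -15.3]
gripper_width: 0.0302
```

```bash
python3 st.py
```

```text
14.4833 [0.4988 0.1306 0.196 ] [ 0.035 -0.035  1.928  0.002  1.252 -0.767] [  4.   -0.7 -15.3] [-0.54 -0.77 -0.02] 0.030222203961423198
[[ 0.719 -0.004  0.695]
 [-0.695  0.002  0.719]
 [-0.004 -1.    -0.001]]
```

```bash
python3 - <<'E'
from h import *
p,d=snap('top','t3'); q,d=snap('wrist','w5')
cv2.imwrite('pics/c3.png',np.hstack([cv2.resize(p[165:285,180:380],(400,300)),cv2.resize(q,(400,300))]))
W,p=cloud('w5'); m=(W[...,2]>.15)&(np.hypot(W[...,0]-.4995,W[...,1]-.13)<.016); print('head top z',np.percentile(W[m][:,2],[5,25,50,75,95]),m.sum())
W,p=cloud('t3')
for n,u,v in [('shaker',371,236),('tin',229,236),('jar',188,308),('timer',206,374)]:
    a=int(v*.7);b=int(u*.7);print(n,np.nanmedian(W[a-1:a+2,b-1:b+2].reshape(-1,3),0).round(3))
E
python3 st.py
```

```text
head top z [0.2332977  0.23557798 0.2366245  0.27656197 0.28242466] 8083
shaker [0.669 0.042 0.088]
tin [0.689 0.33  0.107]
jar [0.549 0.418 0.097]
timer [0.42  0.398 0.052]
14.5833 [0.4988 0.1306 0.196 ] [ 0.035 -0.035  1.928  0.002  1.252 -0.767] [  4.9  -0.2 -17.9] [-0.49 -0.81 -0.04] 0.030385149188619575
[[ 0.719 -0.004  0.695]
 [-0.695  0.002  0.719]
 [-0.004 -1.    -0.002]]
```

View pics/c3.png

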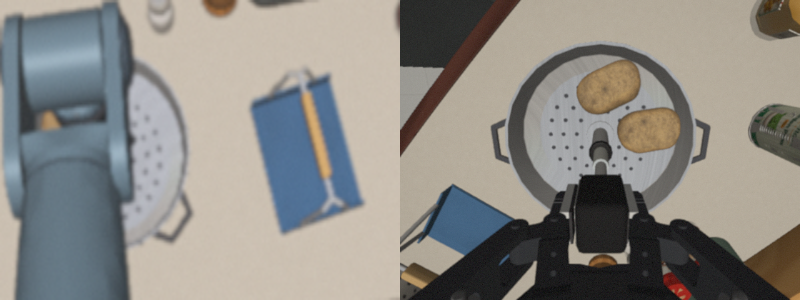

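```bash
python3 -c "
from h import *
print(ctrl.close_job())"
```

```text
the job is handed in; nothing more can be done
None
```

The job is done and handed in at about 14.6 s of the 54 s allowed. The fingers still hold the head, with the button pressed and the handle fully out. No verdict was reported.

I lifted the tray by its grip, tipped it about 46° over the bowl so both potatoes slid in, and stood it back empty near where it started. Then I pinched the head across the button and back face and pulled it up 80 mm.

My last checks showed:
- **Handle:** the head top measured 0.237 m, about 81 mm above where it started. The pull was 15–18 N, above the 8–9 N spring, so it is against the second stop.
- **Button:** the finger opening was 30 mm. The head with the button fully in is 31.5 mm, so I take it as pressed, but I could not read the joint directly.
- **Potatoes:** both are in the bowl. By eye from the wrist picture they lie roughly 60–70 mm from its axis, and their tops measured about 70 mm up earlier. The fingers never went near them.
- **Tray:** it looks upright and empty, well clear of the handle.
- **Bystanders:** the shaker, tin, jar and timer measured within 3 mm of their first readings. I did not re-measure the mug, but the arm only passed well above it.

One small oddity is a sideways force of about 5 N on the gripper while holding, with the pose steady. No other check failed or disagreed.

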